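Point-and-check the shut valve, then switch the pump on

ROBOT

A 6-joint arm with a two-finger parallel gripper is mounted at the origin on the work surface. World frame = base frame: x ahead of the robot, y to its left, z up, the work surface at z = 0. Lengths are in m, angles in rad, forces in N, time in s.
With the tool pointing down it reaches from about 0.25 to 0.725 m from the base axis. Payload 4 kg.
Tool frame: the origin (TCP) lies on the centre line of the jaws, within the pads' length; the fingertips stand 22 mm ahead of it and the grasp point (between the pads) lies 3 mm ahead of it; z points along the fingers, y is the line along which they close (so a half turn about z gives the same grasp; the last joint's range is limited). The gripper opens to 85 mm and grips with 20 to 120 N. Pads are 22 mm wide; open, the fingers measure 114 mm over their backs; the gripper's body (76 mm by 85 mm) begins 54 mm behind the grasp point. The pads swing forward as they close: fully open they stand 13 mm farther back than shut.
Start: joints at [-1.144, 0.241, 0.005, 1.335, 0, 1.571], TCP at [0.207, -0.455, 0.253] pointing down, gripper open.
Joint ranges: [-2.72, 2.72], [-1.05, 1.87], [-1.09, 1.28], [-1.99, 2.15], [-1.42, 1.44], [-3.14, 3.14]. Speed limits (rad/s): [2.79, 2.79, 3.14, 3.14, 3.14, 3.14].

INTERFACE

Orientations are given as a unit quaternion [x, y, z, w].
In Python, from workcell import bot gives the robot as it stands.
- The arm moves only by the shell command python3 -m inch 'ROWS'. ROWS is JSON, one flat list of numbers, 7 for each row, row after row: the shift along the world's x, y, z in mm, then the turn, a rotation vector about the world's x, y, z in rad, then the opening in per cent of the stroke, from 0 (shut) to 100 (fully open). A call has 1 to 8 rows; each row is the pose to reach, as a shift and turn from the pose commanded when the call began; what a row does not reach only later rows make up. A row lasts 1/12 s, in which the tool goes at most 41.7 mm and 7.16 degrees, less where a joint would pass 70% of its speed; a pose out of reach is approached as far as the arm can. A call with a gripper value outside its range is refused whole. The fingers move at their own pace and stop on an object; the grip force is fixed at half the most. Time passes only in rows, so rows that repeat a pose let the fingers close. It gives the time, the measured TCP pose, the force, the opening and the grip force at its end, in the units of the state.
- bot.get_obs(): the state, without advancing time (a new reading comes with each control period).
- bot.camera(name): name is "scene" or "side" or "wrist"; returns the picture (384x512x3 uint8, blue, green, red); there is no depth.
- bot.camera_info(name): a dict with "intrinsics" (3x3 intrinsics, pixels), "camera_from_world" (4x4, takes a point from world to camera coordinates); the wrist camera has in their place "hand_eye" (4x4, takes a point from camera to tool coordinates, whose origin is the TCP and whose axes are the flange's). Camera axes: x right, y down, z forward; pixel columns grow to the right and rows downward; lengths in m; the calibration is good to about 2 mm. A picture is of the moment at which its call begins: read the wrist's pose just before it. camera_info takes no time and is no camera call.
- bot.job_done(): hands the job in; it is judged then, once.
Trained networks look in the newest picture that a camera, given by its name, has taken for a name from the list of things; names that differ only in an ending like _2 or _b are one class to them, and where a whole thing is asked for, a point or a joint stands for the part that bears it (a point fixed in the world has none). Each returns a list of dicts, best first, with "confidence" (0 to 1); they miss things now and then, are a little off and sometimes report something else, mostly with a low value. They report only what shows in the picture. A call takes as long as a camera call.
- bot.silhouettes(camera, target): "mask" (384x512 bool, what is visible of it) and "uv" ([column, row] in pixels, amid what is visible of it).
- bot.spot_point(camera, target): "uv" ([column, row] in pixels: a listed point, or the origin of a listed thing).
The state is a dict: "clock": time; "joint_pos": joint angles; "joint_vel": joint speeds; "tau": joint torques, N m; "eef_pos": TCP position; "tool_rot": TCP orientation; "ft_force": force on the tool from outside, world axes, zero at the start; "ft_torque": the same for the moment, N m; "grip_width": finger opening in m; "grasp_force": force on a finger pad.
Only numpy, scipy, OpenCV 4.12 (cv2) and the standard library are available. Lean on these libraries where they do the work, as an engineer would, in place of code of your own. Each camera call takes 0.05 s, during which the arm holds its last target. There are 200 camera calls.

TASK

Do the pre-start check on the pump bench: with the fingertips, point from a few centimetres above at the middle of the handle of the shut valve, the one whose handle lies across the pipe, and dwell there for two seconds without touching any part of the valve pipe. Then switch the pump on by pressing the raised end of the rocker switch on the loose hand control fully down, leaving the control where it stands: do not lift it or push it along. Do not grasp anything, leave all the other things where they are, and finish clear of everything.

Things in the scene. Friction and masses are not known exactly. Their poses are not given: they have to be found in the camera images.
- manifold: Fixed white PVC pipe, 400 mm long along its own y axis, 32 mm in diameter, carried on two aluminium brackets 75 mm high at its ends; three valve bodies (52 mm in diameter) sit on it at y = -110, 0 and +110 mm, each with an orange bar handle on top. Origin: on the table under the middle of the pipe; z up. The pipe must not be touched.
- handle_across: Orange handle of the SHUT valve: bar 82 mm long, 20 mm wide, 15 mm thick, lying across the pipe (along its own x axis; within about 10 degrees). It sits on one of the three valves, which one varies. Origin: on the valve axis at the underside of its hub, 88 mm above the table; its top is 25 mm above the origin. Must not be touched.
- handle_across_top (a point): Middle of the top of the shut valve's handle, 113 mm above the table: the point to point at.
- handle_along_a: Same orange handle on an open valve: its bar lies along the pipe (along its own y axis). Top 25 mm above the origin, which lies 88 mm above the table. Must not be touched.
- handle_along_b: Same orange handle on the other open valve: its bar lies along the pipe (along its own y axis). Top 25 mm above the origin, which lies 88 mm above the table. Must not be touched.
- remote: Loose grey plastic hand control lying on the table, 100 x 68 x 42 mm (its x, y, z), about 0.6 kg, any yaw, with a white rocker switch in a black recess on top. Origin: centre of its underside.
- rocker (a joint): Rocker switch: white paddle 64 x 30 x 12 mm, long along the control's x axis, pivoting about the control's y axis at its middle, 57 mm above the table. 0 rad = off (end towards the control's +x axis is raised, about 70 mm above the table at its tip), 0.44 rad = on (that end is fully down, at about 56 mm at its tip, the other end raised). Stays where it is left; a press of about 2 to 3 N on the raised end moves it.
- rocker_raised_end (a point): Press point on the paddle's top face, 24 mm from the pivot towards the control's +x end, the end that is raised when off; moves with the paddle, from 68 mm above the table (off) down to about 58 mm (on). Press straight down here.
- union_nut: Loose bystander: white plastic ring 48 mm across, 24 mm high, near the control. Origin: centre of underside.
- reducer: Loose bystander: black stepped pipe reducer 44 mm across, 50 mm high, near the control. Origin: centre of underside.
- tee: Loose bystander: white pipe tee 70 mm long, 36 mm thick, 54 mm high at most, beyond the pipe as seen from the robot. Origin: centre of underside.
- beaker: Loose bystander: glass beaker 60 mm across, 75 mm high, beyond the pipe. Origin: centre of underside.
- wash_bottle: Loose bystander: white bottle 68 mm across, 170 mm high, to the robot's left. Origin: centre of underside.
- jug: Loose bystander: clear plastic jug with a handle, 100 mm across, 110 mm high, to the robot's right. Origin: centre of underside.
- screwdriver: Loose bystander: screwdriver lying on the table to the robot's right. Origin: underside, on its length.

How it is judged:
On the way, in this order (a step that is already met when the one before it is completed fails the run):
1. the fingertips point at the shut valve's handle from just above, and dwell (horizontal distance between the grasp point and handle_across_top below 0.025 m and z of the grasp point in the frame of handle_across_top between 0.01 and 0.085 m), for 1.5 s.
2. the rocker is pressed fully on (value of joint rocker above 0.38 rad), for 0.2 s.
At the end, for the whole second after the job is handed in: The rocker is on (over 0.38 of 0.44 rad), the control lies flat, at rest, within 30 mm of where it started, and every bystander is within 20 mm of its start (value of joint rocker above 0.38 rad and distance of remote from where it was at the start of the episode below 0.03 m and angle between remote's own z axis and vertical below 0.05 rad and linear speed of remote below 0.02 m/s and distance of each of union_nut, reducer, tee, beaker, wash_bottle, jug, screwdriver from where it was at the start of the episode below 0.02 m); the robot touches nothing.
It fails at once if the valve pipe or one of its handles is touched (over 0.3 N) (contact force between any of the fingers, the arm and manifold above 0.3 N or contact force between any of the fingers, the arm and handle_across above 0.3 N or contact force between any of the fingers, the arm and handle_along_a above 0.3 N or contact force between any of the fingers, the arm and handle_along_b above 0.3 N).
It fails at once if the hand control is lifted, tipped or pushed along (over 30 mm) (height (world z) of remote above 0.012 m or distance of remote from where it was at the start of the episode above 0.03 m or angle between remote's own z axis and vertical above 0.3 rad).
It fails at once if a bystander is moved over 20 mm (distance of any of union_nut, reducer, tee, beaker, wash_bottle, jug, screwdriver from where it was at the start of the episode above 0.02 m).
It also fails if it takes over 48 s, if anything falls off the work surface, if the arm or the gripper's body presses on something with over 40 N, if the wrist force passes 120 N, or if a joint passes its speed limit or range.

## Working session

There is one attempt and no reset: what is moved stays moved. The work goes in short steps, Python scripts to look and compute and a shell command to move; the robot and the scene stay as the last step left them, time stands still between calls to the robot, and variables do not carry over. Pictures are saved under pics/ and viewed, at most 10 in all, crops included, and the job is handed in when it is done.

```bash
mkdir -p pics; cat > h.py <<'E'
import numpy as np, cv2
from workcell import bot
from scipy.spatial.transform import Rotation as R
def ray(cam,uv,z,obs=None):
    ci=bot.camera_info(cam);K=np.array(ci["intrinsics"])
    if cam=="wrist":
        T=np.eye(4);T[:3,:3]=R.from_quat(obs["tool_rot"]).as_matrix();T[:3,3]=obs["eef_pos"]
        W=T@np.array(ci["hand_eye"])
    else: W=np.linalg.inv(np.array(ci["camera_from_world"]))
    d=W[:3,:3]@np.linalg.inv(K)@np.array([uv[0],uv[1],1.]);o=W[:3,3]
    return o+d*(z-o[2])/d[2]
E
python3 - <<'E'
from h import *
o=bot.get_obs();print(o["clock"],o["eef_pos"],o["tool_rot"])
ims=[bot.camera(c) for c in("scene","side")]
cv2.imwrite("pics/a.png",ims[0]);cv2.imwrite("pics/b.png",ims[1])
for c in("scene","side"):
    for t,z in(("handle_across_top",.113),("rocker_raised_end",.068),("remote",0),("manifold",0),("handle_across",.088),("handle_along_a",.088),("union_nut",0),("reducer",0),("wash_bottle",0),("jug",0)):
        for r in bot.spot_point(c,t)[:2]:
            print(c,t,round(r["confidence"],2),np.round(r["uv"]),ray(c,r["uv"],z).round(3)[:2])
print(bot.get_obs()["clock"])
E
```

```text
0.0 [ 0.20675306 -0.45463717  0.25241889] [ 9.77315344e-01  2.11786871e-01 -2.01327127e-04 -9.99648231e-04]
scene handle_across_top 0.74 [220. 209.] [ 0.606 -0.101]
scene rocker_raised_end 0.43 [194. 190.] [ 0.411 -0.177]
scene remote 0.83 [201. 210.] [ 0.425 -0.161]
scene manifold 0.87 [260. 239.] [0.613 0.01 ]
scene handle_across 0.48 [220. 217.] [ 0.609 -0.104]
scene handle_along_a 0.76 [260. 214.] [0.61  0.011]
scene handle_along_a 0.72 [299. 211.] [0.613 0.122]
scene union_nut 0.46 [306. 200.] [0.427 0.202]
scene reducer 0.51 [244. 203.] [ 0.409 -0.013]
scene wash_bottle 0.74 [391. 210.] [0.531 0.465]
scene wash_bottle 0.43 [231. 261.] [ 0.694 -0.085]
scene jug 0.62 [ 95. 269.] [ 0.67  -0.445]
side handle_across_top 0.75 [274. 163.] [ 0.603 -0.097]
side rocker_raised_end 0.77 [338. 186.] [ 0.429 -0.173]
side rocker_raised_end 0.28 [299. 231.] [0.385 0.069]
side remote 0.66 [330. 208.] [ 0.435 -0.154]
side manifold 0.97 [248. 212.] [0.601 0.023]
side handle_across 0.56 [273. 169.] [ 0.612 -0.103]
side handle_along_a 0.7 [247. 185.] [0.608 0.016]
side handle_along_a 0.68 [216. 197.] [0.627 0.118]
side union_nut 0.52 [256. 270.] [0.421 0.187]
side reducer 0.69 [297. 229.] [ 0.445 -0.006]
side reducer 0.17 [216. 197.] [0.733 0.027]
side wash_bottle 0.66 [131. 316.] [0.525 0.466]
side jug 0.78 [318. 150.] [ 0.687 -0.452]
1.1
```

View pics/a.png

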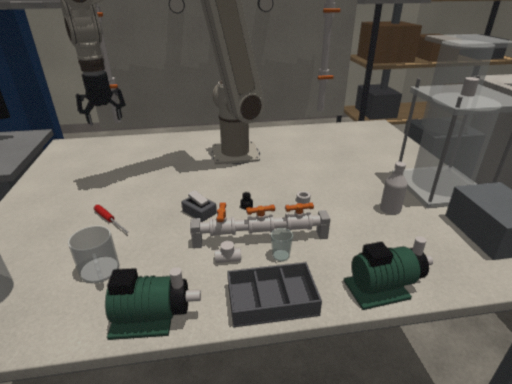

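View pics/b.png

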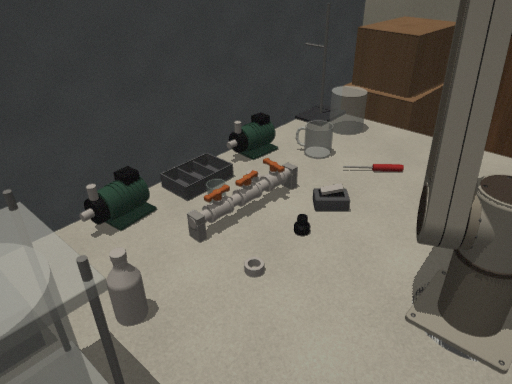

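The shut valve is the one nearest the jug: handle at (221,211) in the scene picture and (273,165) in the side one, about (0.605, -0.10). The control is at about (200,206) / (331,200), about (0.43, -0.157). I'll go above the control with the fingers shut for a close look.

```bash
python3 -m inch '[190,270,0,0,0,0,0, 190,270,0,0,0,0,0, 190,270,0,0,0,0,0, 190,270,0,0,0,0,0, 190,270,0,0,0,0,0, 190,270,0,0,0,0,0, 190,270,0,0,0,0,0, 190,270,0,0,0,0,0]'; python3 -m inch '[0,0,0,0,0,0,0, 0,0,0,0,0,0,0, 0,0,0,0,0,0,0]'
cat > look.py <<'E'
from h import *
import sys
o=bot.get_obs();im=bot.camera("wrist");cv2.imwrite(sys.argv[1],im)
print(o["clock"],o["eef_pos"],o["tool_rot"].__class__, R.from_quat(o["tool_rot"]).as_matrix().round(3).tolist())
print(np.array(bot.camera_info("wrist")["hand_eye"]).round(3).tolist())
for t,z in(("handle_across_top",.113),("rocker_raised_end",.068),("remote",0),("reducer",0)):
    for r in bot.spot_point("wrist",t)[:2]:
        print(t,round(r["confidence"],2),np.round(r["uv"]),ray("wrist",r["uv"],z,o).round(4)[:2])
E
python3 look.py pics/c.png
```

```text
clock: 1.77
eef_pos: [0.3979, -0.1831, 0.2536]
tool_rot: [0.977, 0.212, 0.0, 0.0]
ft_force: [-0.0, -1.8, -0.3]
grip_width: -0.0001
grasp_force: 0.0
clock: 2.02
eef_pos: [0.3969, -0.1851, 0.2533]
tool_rot: [0.977, 0.212, -0.0, 0.0]
ft_force: [0.5, 0.5, -0.6]
grip_width: 0.0001
grasp_force: 0.0
2.0167 [ 0.3968677  -0.18512998  0.25328584] <class 'numpy.ndarray'> [[0.91, 0.415, -0.0], [0.415, -0.91, -0.0], [-0.001, 0.0, -1.0]]
[[-0.0, -0.959, -0.282, 0.071], [1.0, -0.0, 0.0, 0.001], [-0.0, -0.282, 0.959, -0.12], [0.0, 0.0, 0.0, 1.0]]
rocker_raised_end 0.82 [258. 146.] [ 0.4259 -0.1808]
remote 0.9 [254. 120.] [ 0.4446 -0.1686]
reducer 0.89 [126.  71.] [ 0.4336 -0.0092]
```

View pics/c.png

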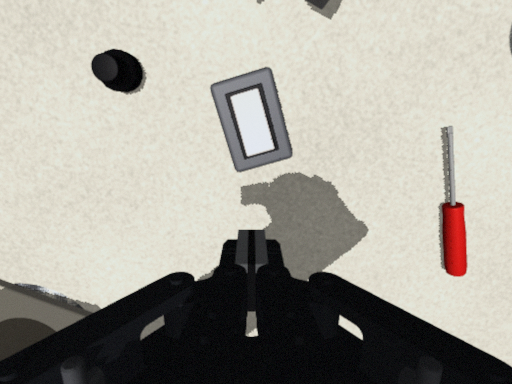

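The control lies at (251,120), its long axis running to lower right, and the network puts the raised end at (258,146), the end near the robot. I'll confirm that later. Next: above the shut valve at the same height, plus an enlarged side crop of the control.

```bash
python3 -m inch '[208,85,0,0,0,0,0, 208,85,0,0,0,0,0, 208,85,0,0,0,0,0, 208,85,0,0,0,0,0, 208,85,0,0,0,0,0, 208,85,0,0,0,0,0, 208,85,0,0,0,0,0, 208,85,0,0,0,0,0]'; python3 look.py pics/d.png
python3 - <<'E'
import cv2
a=cv2.imread("pics/b.png")[175:220,305:360];w=cv2.imread("pics/c.png")[55:185,195:310]
h=480
a=cv2.resize(a,(380,300),interpolation=cv2.INTER_CUBIC);w=cv2.resize(w,(350,396),interpolation=cv2.INTER_CUBIC)
import numpy as np
o=np.zeros((400,740,3),np.uint8);o[:300,:380]=a;o[:396,385:735]=w;cv2.imwrite("pics/e.png",o)
E
```

```text
clock: 2.93
eef_pos: [0.6049, -0.1007, 0.2521]
tool_rot: [0.977, 0.212, -0.001, -0.0]
ft_force: [-0.6, -0.3, 0.0]
grip_width: -0.0001
grasp_force: 0.0
2.9333 [ 0.60494292 -0.10072909  0.25213523] <class 'numpy.ndarray'> [[0.91, 0.414, -0.002], [0.414, -0.91, 0.0], [-0.002, -0.001, -1.0]]
[[-0.0, -0.959, -0.282, 0.071], [1.0, -0.0, 0.0, 0.001], [-0.0, -0.282, 0.959, -0.12], [0.0, 0.0, 0.0, 1.0]]
handle_across_top 0.63 [250. 179.] [ 0.6102 -0.0983]
handle_across_top 0.49 [167. 119.] [ 0.6284 -0.013 ]
rocker_raised_end 0.5 [249. 329.] [ 0.4261 -0.1798]
reducer 0.58 [137. 246.] [ 0.4337 -0.0073]
```

View pics/d.png

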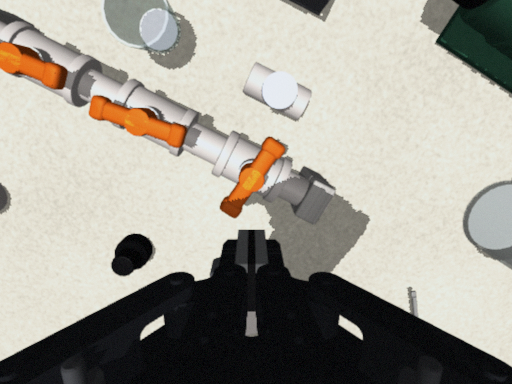

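View pics/e.png

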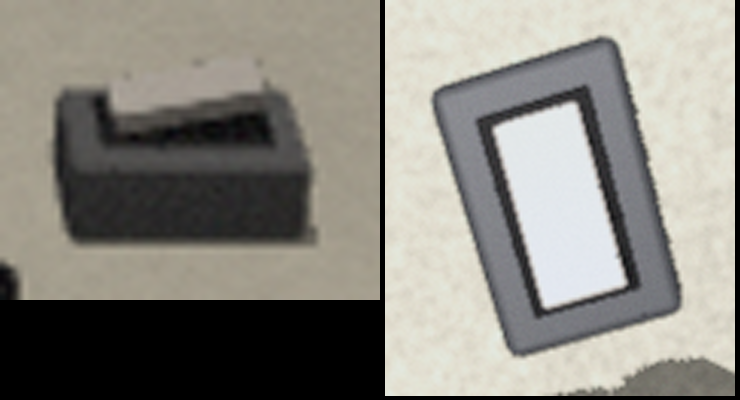

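The across handle is confirmed (centre (252,178), about (0.609, -0.098)). The side crop shows the raised rocker end on the right, nearest the robot, as the network said. Now I'll descend and dwell.

```bash
python3 -m inch '[4,2,-30,0,0,0,0, 4,2,-55,0,0,0,0, 4,2,-75,0,0,0,0, 4,2,-80,0,0,0,0, 4,2,-80,0,0,0,0, 4,2,-80,0,0,0,0, 4,2,-80,0,0,0,0, 4,2,-80,0,0,0,0]' | head -2
for i in 1 2 3; do python3 -m inch '[0,0,0,0,0,0,0, 0,0,0,0,0,0,0, 0,0,0,0,0,0,0, 0,0,0,0,0,0,0, 0,0,0,0,0,0,0, 0,0,0,0,0,0,0, 0,0,0,0,0,0,0, 0,0,0,0,0,0,0]'; done
```

```text
clock: 3.85
eef_pos: [0.61, -0.0985, 0.1754]
clock: 4.52
eef_pos: [0.609, -0.0982, 0.1732]
tool_rot: [0.977, 0.212, -0.0, -0.0]
ft_force: [0.2, -0.2, -0.2]
grip_width: -0.0
grasp_force: 0.0
clock: 5.18
eef_pos: [0.609, -0.0982, 0.1733]
tool_rot: [0.977, 0.212, -0.0, 0.0]
ft_force: [0.7, 0.2, 0.2]
grip_width: -0.0002
grasp_force: 0.0
clock: 5.85
eef_pos: [0.609, -0.0981, 0.1733]
tool_rot: [0.977, 0.212, 0.0, 0.0]
ft_force: [-0.2, 0.1, 1.2]
grip_width: -0.0003
grasp_force: 0.0
```

```bash
python3 -m inch '[0,0,40,0,0,0,0, 0,0,60,0,0,0,0, -38,-17,60,0,0,0,0, -76,-34,60,0,0,0,0, -114,-51,60,0,0,0,0, -152,-68,60,0,0,0,0, -183,-82,50,0,0,0,0, -183,-82,20,0,0,0,0]'|head -2; python3 -m inch '[0,0,-10,0,0,0,0, 0,0,-10,0,0,0,0, 0,0,-10,0,0,0,0, 0,0,-10,0,0,0,0]'|head -2; python3 look.py pics/f.png
```

```text
clock: 6.52
eef_pos: [0.4234, -0.1828, 0.1971]
clock: 6.85
eef_pos: [0.4269, -0.1803, 0.1843]
6.85 [ 0.42691412 -0.18034876  0.18427334] <class 'numpy.ndarray'> [[0.91, 0.414, 0.002], [0.414, -0.91, -0.001], [0.001, 0.001, -1.0]]
[[-0.0, -0.959, -0.282, 0.071], [1.0, -0.0, 0.0, 0.001], [-0.0, -0.282, 0.959, -0.12], [0.0, 0.0, 0.0, 1.0]]
rocker_raised_end 0.85 [251. 189.] [ 0.4301 -0.1796]
rocker_raised_end 0.54 [90. 98.] [ 0.445  -0.0399]
remote 0.71 [244. 152.] [ 0.4446 -0.165 ]
reducer 0.6 [91. 94.] [ 0.4352 -0.0077]
```

View pics/f.png

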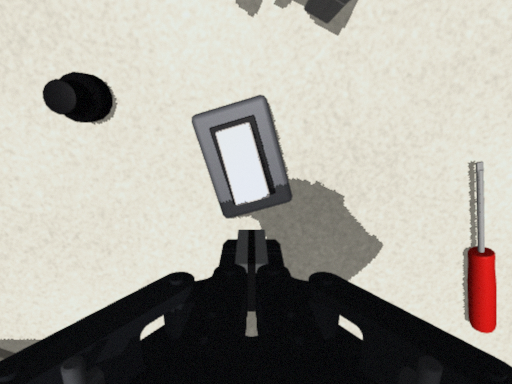

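The raised end's near edge is at (252,201) and the press point at (251,189), about (0.430, -0.180), right by the commanded spot. Shift 3 mm in x and come down to just above contact.

```bash
python3 -m inch '[3,0,-25,0,0,0,0, 3,0,-50,0,0,0,0, 3,0,-70,0,0,0,0, 3,0,-82,0,0,0,0, 3,0,-82,0,0,0,0, 3,0,-82,0,0,0,0, 3,0,-82,0,0,0,0]'|head -4; python3 -m inch '[0,0,-3,0,0,0,0, 0,0,-6,0,0,0,0, 0,0,-9,0,0,0,0, 0,0,-12,0,0,0,0, 0,0,-15,0,0,0,0, 0,0,-17,0,0,0,0, 0,0,-17,0,0,0,0, 0,0,-17,0,0,0,0]'|head -4
```

```text
clock: 7.68
eef_pos: [0.4299, -0.1804, 0.1023]
tool_rot: [0.977, 0.212, 0.001, 0.0]
ft_force: [0.7, -0.5, 0.3]
clock: 8.35
eef_pos: [0.429, -0.18, 0.0842]
tool_rot: [0.977, 0.212, 0.0, -0.0]
ft_force: [1.3, -0.1, 0.6]
```

```bash
for i in 1 2 3; do python3 -m inch '[0,0,-1,0,0,0,0, 0,0,-2,0,0,0,0, 0,0,-2,0,0,0,0, 0,0,-2,0,0,0,0]'|head -4|grep -v rot; done
```

```text
clock: 8.68
eef_pos: [0.4287, -0.1802, 0.0823]
ft_force: [-2.0, -1.4, 3.5]
clock: 9.02
eef_pos: [0.4287, -0.1803, 0.0814]
ft_force: [-5.5, -0.6, 12.7]
clock: 9.35
eef_pos: [0.4288, -0.1804, 0.081]
ft_force: [-9.8, 0.7, 26.2]
```

The stop is reached (force rises with no travel). Lift straight up and check.

```bash
python3 -m inch '[0,0,10,0,0,0,0, 0,0,40,0,0,0,0, 0,0,75,0,0,0,0, 0,0,105,0,0,0,0, 0,0,105,0,0,0,0, 0,0,105,0,0,0,0, 0,0,105,0,0,0,0, 0,0,105,0,0,0,0]'|head -4; python3 look.py pics/g.png
python3 - <<'E'
from h import *
a=bot.camera("side")[165:230,295:370];w=cv2.imread("pics/g.png")
o=np.zeros((384,800,3),np.uint8);o[:260,:300]=cv2.resize(a,(300,260),interpolation=cv2.INTER_CUBIC);o[:,300:]=w[:,6:506];cv2.imwrite("pics/i.png",o)
E
```

```text
clock: 10.02
eef_pos: [0.4281, -0.1795, 0.1817]
tool_rot: [0.977, 0.212, -0.001, -0.001]
ft_force: [0.0, -0.2, -0.3]
10.0167 [ 0.42810986 -0.17953213  0.1817144 ] <class 'numpy.ndarray'> [[0.91, 0.414, -0.003], [0.414, -0.91, 0.002], [-0.002, -0.003, -1.0]]
[[-0.0, -0.959, -0.282, 0.071], [1.0, -0.0, 0.0, 0.001], [-0.0, -0.282, 0.959, -0.12], [0.0, 0.0, 0.0, 1.0]]
rocker_raised_end 0.57 [253. 193.] [ 0.4289 -0.181 ]
remote 0.76 [244. 153.] [ 0.4456 -0.1643]
reducer 0.85 [90. 98.] [ 0.4323 -0.0077]
```

View pics/i.png

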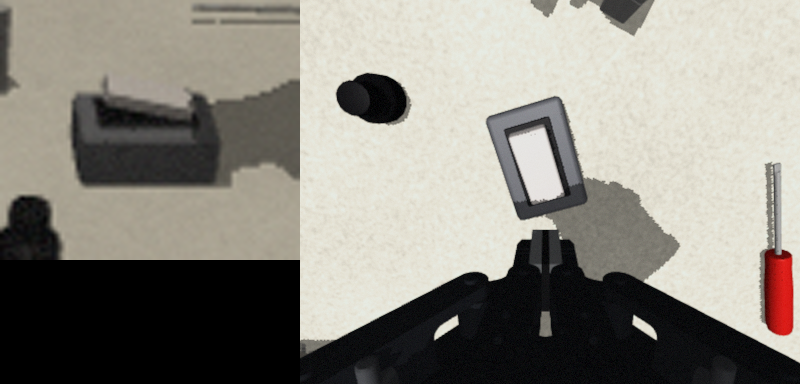

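The picture shows the rocker flipped: its robot-side end is down and the far end raised. The control is unmoved, at (244,153) in the wrist picture as before. The arm is clear, 9 cm above.

```bash
python3 -m inch '[0,0,30,0,0,0,0, 0,0,30,0,0,0,0, 0,0,30,0,0,0,0, 0,0,30,0,0,0,0]'|head -4; python3 -c "
from workcell import bot
print(bot.job_done())"
```

```text
clock: 10.65
eef_pos: [0.429, -0.1801, 0.2132]
tool_rot: [0.977, 0.212, 0.0, 0.0]
ft_force: [-0.3, -0.4, -0.1]
the job is handed in; nothing more can be done
None
```

I pointed at the shut valve's handle from just above for about two seconds, then pressed the rocker down to its stop; the control moved about 1 mm at most, the arm finished clear, and I handed the job in at 10.7 s (no verdict was returned).

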